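Lock the strainer cup into the water filter head

TASK

Fit the strainer cup to the water filter: push its handle round to the single rib so that its lugs line up with the gaps in the head, raise the lift tray all the way by its tab, then turn the handle on anticlockwise (seen from above) until it stops at the double rib. Finally push the tray all the way down again, so that the cup is left hanging in the head, locked by its own lugs. Leave everything else on the table standing where it is.

Things in the scene. Friction and masses are not known exactly. Their poses are not given: they have to be found in the camera images.
- station: Grey filter stand, fixed: 200 x 130 mm base plate, a column at its back, an arm with a round head over a lift tray. Origin on the table under the head's axis, z up, x from head to column (column at x 85 to 125 mm, 70 mm wide, 210 mm tall); open front to -x. Directions below are angles about z from this x towards its y (anticlockwise seen from above).
- head_mouth (a point): Centre of the head's open underside, 135 mm above the table. Head: diameter 100 mm, top at 200 mm, pipe to 240 mm. Inside, a bayonet ring with 3 gaps and 3 ledges: lugs go up through the gaps with the handle within 10 degrees of entry_mark, then turn 60 degrees anticlockwise over the ledges to a hard stop; there they drop into 3 mm deep pockets as the tray goes down.
- entry_mark (a point): Point 140 mm out from the head's axis at 140 degrees, 112 mm above the table: the direction in which the handle must point for the lugs to go up through the gaps. A single upright steel rib on the side and top of the head shows this direction.
- lock_mark (a point): Point 140 mm out from the head's axis at 200 degrees, 112 mm above the table: where the handle's point handle_grip is when the cup hangs locked at the stop. A pair of steel ribs on the head, 12 mm apart, shows this direction.
- cup: Loose round steel strainer cup, 0.3 kg, diameter 60 mm, 75 mm tall, standing in the tray's low rim under the head. Origin: centre of its underside; x along the handle, z up. It turns on the tray with under 1 N at the handle and stays where left. Underside above the table: 48 mm with tray down, 82.5 mm with tray up, 77 mm when hanging locked with the tray down.
- front_lug (a point): Centre of the lug above the handle, 35 mm from the cup's axis, 66.5 mm above its underside. Three equal lugs, 120 degrees apart, each 12 mm wide, 7 mm high, out to 40 mm from the axis.
- handle_grip (a point): Point on the middle line of the cup's level handle, 140 mm from the cup's axis, 35 mm above its underside. Handle: thin neck, then a black bar 20 mm wide, 18 mm high, from 75 to 165 mm from the axis. At the start it points to 90 to 115 degrees, 25 to 50 degrees clockwise of entry_mark.
- lift (a joint): Height of the lift tray over its lower stop, m: 0 = down (start), 0.0345 = upper stop (fully raised; raised lugs clear the ledges by 2.5 mm). It slides on the column with friction and stays where it is left: 7 to 9 N to raise it with the cup on, about 6 N to push it down empty.
- tab_top (a point): Centre of the top of the tray's tab: a black upright plate, 14 mm thick (along the station's x), 30 mm wide (along its y), 45 mm tall, 137 mm from the head's axis on the station's -y side. Pinch it from above across its thickness to raise the tray; press its top to lower it. 93 mm above the table with the tray down, 127.5 mm with it up.
- bottle_a: Bystander: clear water bottle, diameter 64 mm, 200 mm tall, upright. Origin under its centre.
- bottle_b: Bystander: clear water bottle like bottle_a, on the right.
- can: Bystander: drink can, diameter 66 mm, 115 mm tall, in front of the stand on its left. Origin under its centre.
- tape: Bystander: cardboard roll core, diameter 84 mm, 24 mm high, lying flat in front of the tray's tab. Origin under its centre.
- beaker: Bystander: white plastic cup, diameter 76 mm, 90 mm tall, behind the tab. Origin under its centre.
- carton_small: Bystander: small carton 100 x 70 x 45 mm, on the stand's left. Origin under its centre.
- wrench: Bystander: wrench lying flat, in front on the left. Origin at its middle.
There are look-alikes about, which are no part of the job. Leave any orange or purple look-alike of the cup alone.

How it is judged:
On the way, in this order (a step that is already met when the one before it is completed fails the run):
1. the cup is raised so that its lugs are up through the gaps of the head (z of cup in the frame of station above 0.0785 m), for 0.1 s.
2. the handle is turned to the stop at the double rib, with the lugs over the ledges (horizontal distance between handle_grip and lock_mark below 0.014 m and z of cup in the frame of station above 0.0745 m), for 0.2 s.
At the end, for the whole second after the job is handed in: The cup hangs at rest and upright (within 4 degrees) in the head with its lugs in the pockets (underside 74.5 to 79 mm above the table, axis within 6 mm of the head's), its handle_grip within 14 mm (seen from above) of lock_mark, and the empty tray is down (joint below 5 mm) (all of step 2 and horizontal distance between cup and station below 0.006 m and z of cup in the frame of station below 0.079 m and angle between cup's own z axis and vertical below 0.07 rad and value of joint lift below 0.005 m and linear speed of cup below 0.02 m/s); the robot touches nothing.
It fails at once if a bystander is shifted by more than 30 mm or knocked over (distance of any of bottle_a, bottle_b, can, tape, beaker, carton_small, wrench from where it was at the start of the episode above 0.03 m or angle between any of bottle_a, bottle_b, can, tape, beaker, carton_small, wrench's own z axis and vertical above 0.5 rad).
It also fails if it takes over 61 s, if anything falls off the work surface, if the arm or the gripper's body presses on something with over 40 N, if the wrist force passes 120 N, or if a joint passes its speed limit or range.

ROBOT

A 7-joint arm with a two-finger parallel gripper is mounted at the origin on the work surface. World frame = base frame: x ahead of the robot, y to its left, z up, the work surface at z = 0. Lengths are in m, angles in rad, forces in N, time in s.
With the tool pointing down it reaches from about 0.425 to 0.95 m from the base axis. Payload 4.7 kg.
Tool frame: the origin (TCP) lies on the centre line of the jaws, within the pads' length; the fingertips stand 11 mm ahead of it and the grasp point (between the pads) lies 8 mm behind it; z points along the fingers, y is the direction in which the jaws open and shut (so a half turn about z gives the same grasp; the last joint's range is limited). The gripper opens to 85 mm and grips with 20 to 120 N. Pads are 22 mm wide; open, the fingers measure 114 mm over their backs; the gripper's body (76 mm by 85 mm) begins 54 mm behind the grasp point. The pads swing forward as they close: fully open they stand 13 mm farther back than shut.
Start: joints at [-1.359, 0.469, -0.049, 1.532, 0.024, 1.141, -0.082], TCP at [0.161, 0.656, 0.242] pointing down, gripper open.
Joint ranges: [-2.59, 2.59], [-0.33, 1.99], [-1.39, 1.29], [0.1, 2.45], [-1.04, 4.18], [0.21, 1.99], [-2.66, 2.66]. Speed limits (rad/s): [2.57, 2.57, 3.14, 3.14, 3.14, 3.14, 3.14].

INTERFACE

Orientations are given as a unit quaternion [x, y, z, w].
In Python, from cell import arm, cams, job gives the robot as it stands.
- The arm moves only by the tool send_rows, never from a script. Its argument "deltas" is a list of rows, each a list of 7 numbers: the opening, from 0 (shut) to 1 (fully open), then the shift along the world's x, y, z in mm, then the turn, a rotation vector about the world's x, y, z in rad. A call has 1 to 12 rows; each row shifts and turns the commanded pose from where the row before left it; what a row does not reach is not made up. A row lasts 1/10 s, in which the tool goes at most 50 mm and 8.59 degrees, less where a joint would pass 70% of its speed; a pose out of reach is approached as far as the arm can. A call is refused whole if a number of a shift passes 50 or a number of a turn 0.15, either way. A call with a gripper value outside its range is refused whole. The fingers move at their own pace and stop on an object; "newtons" is the grip in N (left out, the last holds). Time passes only in rows, so rows that do not move let the fingers close. It gives the time, the measured TCP pose, the force and the opening at its end, in the units of the state.
- arm.state(): the state, without advancing time (a new reading comes with each control period).
- cams.read_camera(name): name is "scene" or "top"; returns the picture (384x512x3 uint8, blue, green, red); there is no depth.
- cams.camera_model(name): a dict with "vfov" (degrees; the focal length in pixels is half the picture's height over the tangent of half this angle, whatever the lens; pixels are square), "cx", "cy" (the principal point, pixels), "xyz" and "orientation" of the camera in the world. Camera axes: x right, y down, z forward; pixel columns grow to the right and rows downward; lengths in m; the calibration is good to about 2 mm. A picture is of the moment at which its call begins. camera_model takes no time and is no camera call.
- job.hand_in(): hands the job in, once; it reports no verdict.
The state is a dict: "t": time; "q": joint angles; "qvel": joint speeds; "joint_torque": joint torques, N m; "eef_pos": TCP position; "tcp_rot": TCP orientation; "ft_force": force on the tool from outside, world axes, zero at the start; "ft_torque": the same for the moment, N m; "opening": finger opening in m.
Only numpy, scipy, OpenCV 4.12 (cv2) and the standard library are available. Lean on these libraries where they do the work, as an engineer would, in place of code of your own. Each camera call takes 0.05 s, during which the arm holds its last target.

## Working session

There is one attempt and no reset: what is moved stays moved. The work goes in short steps, Python scripts to look and compute and a tool call to move; the robot and the scene stay as the last step left them, time stands still between calls to the robot, and variables do not carry over. Pictures are saved under pics/ and viewed, and the job is handed in when it is done.

Besides the shell and the picture viewer there is one more tool, called as a command line: name --pt "numbers of a row" for each row, then --argument value for the rest. send_rows: Moves the arm, as the interface text tells. Its arguments: {"type":"object","properties":{"deltas":{"type":"array","items":{"type":"array","items":{"type":"number"}}},"newtons":{"type":"number"}},"required":["deltas"]}

```bash
mkdir -p pics; ls; python3 - <<'E'
from cell import arm,cams,job
import cv2
for n in("scene","top"):
    cv2.imwrite(f"pics/{n}0.png",cams.read_camera(n)); print(n,cams.camera_model(n))
s=arm.state();print({k:s[k] for k in("t","eef_pos","tcp_rot","ft_force","opening")})
E
```

```text
pics
scene {'vfov': 50.333146998666514, 'cx': 249.9241102724235, 'cy': 192.65285304851471, 'xyz': array([1.35222425, 0.83497342, 1.04612034]), 'orientation': array([ 0.35486589,  0.82858049, -0.39968981, -0.16665119])}
top {'vfov': 57.780838186653774, 'cx': 250.31598457134498, 'cy': 186.47163921192924, 'xyz': array([0.35955087, 0.0153552 , 1.14773627]), 'orientation': array([-0.70076485,  0.70972848, -0.04524823,  0.05627353])}
{'t': 0.1, 'eef_pos': array([0.16080737, 0.65508648, 0.24136105]), 'tcp_rot': array([ 1.20058138e-01,  9.92766491e-01, -8.55712059e-04, -7.63728534e-05]), 'ft_force': array([ 0.00093694, -0.47563544, -0.46269085]), 'opening': 0.08565813680410866}
```

View pics/scene0.png

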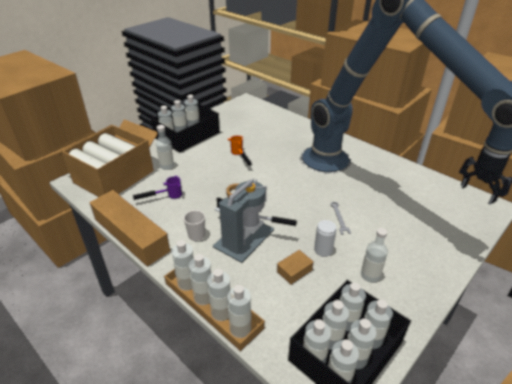

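View pics/top0.png

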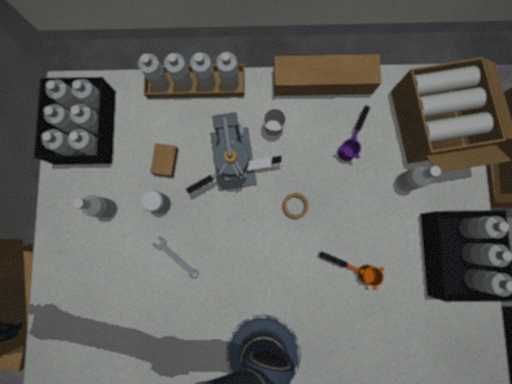

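```bash
python3 - <<'E'
import cv2
a=cv2.imread("pics/top0.png")[100:220,140:310]; cv2.imwrite("pics/c1.png",cv2.resize(a,None,fx=4.7,fy=4.7,interpolation=cv2.INTER_CUBIC))
a=cv2.imread("pics/scene0.png")[165:270,180:350]; cv2.imwrite("pics/c2.png",cv2.resize(a,None,fx=4.7,fy=4.7,interpolation=cv2.INTER_CUBIC))
E
```

```text
(no output)
```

View pics/c1.png

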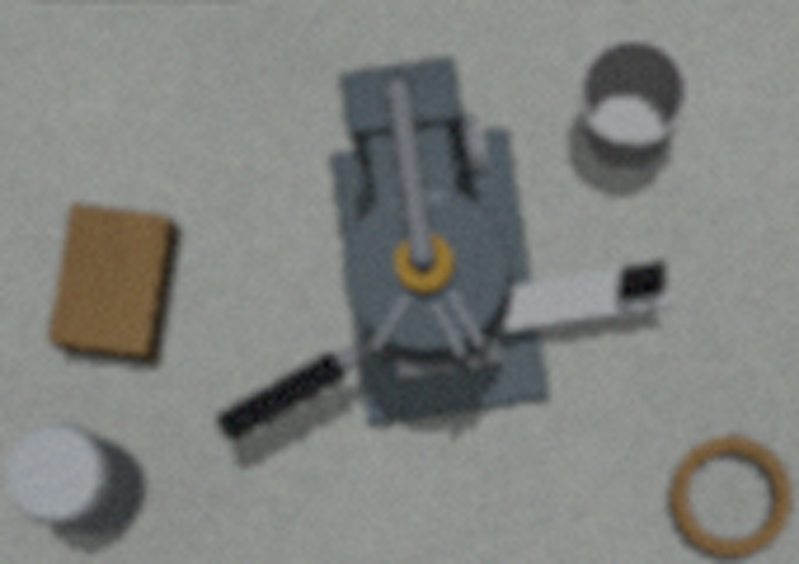

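View pics/c2.png

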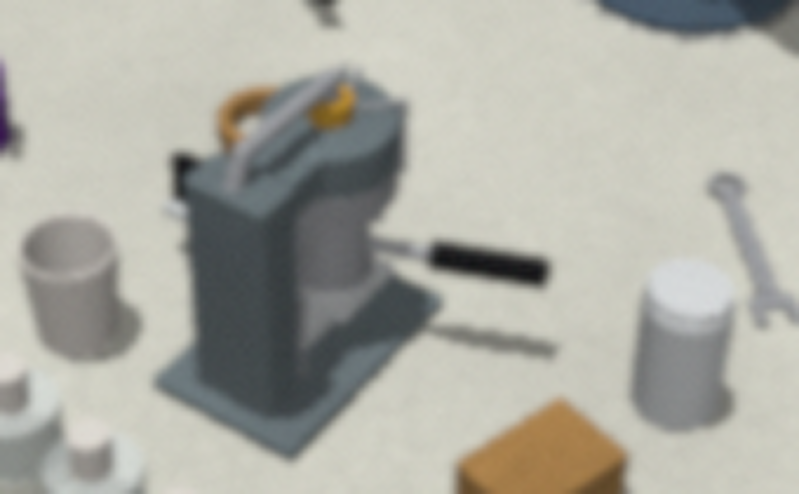

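```bash
cat > h.py <<'E'
import numpy as np, cv2
from cell import arm,cams,job
from scipy.spatial.transform import Rotation as R
def ray(n,uv):
    m=cams.camera_model(n); f=192/np.tan(np.radians(m["vfov"])/2)
    d=R.from_quat(m["orientation"]).apply([(uv[0]-m["cx"])/f,(uv[1]-m["cy"])/f,1]); return np.array(m["xyz"]),d/np.linalg.norm(d)
def onz(n,uv,z):
    o,d=ray(n,uv); return o+d*(z-o[2])/d[2]
def tri(a,b):
    o1,d1=ray("top",a);o2,d2=ray("scene",b)
    t=np.linalg.lstsq(np.stack([d1,-d2],1),o2-o1,rcond=None)[0]
    p,q=o1+d1*t[0],o2+d2*t[1]; return (p+q)/2,np.linalg.norm(p-q)
def proj(n,p):
    m=cams.camera_model(n); f=192/np.tan(np.radians(m["vfov"])/2)
    c=R.from_quat(m["orientation"]).inv().apply(np.array(p)-m["xyz"]); return c[:2]/c[2]*f+[m["cx"],m["cy"]]
def blobs(im,roi,thr=45,amin=15):
    x0,y0,x1,y1=roi; g=im[y0:y1,x0:x1].max(2)
    n,l,s,c=cv2.connectedComponentsWithStats((g<thr).astype(np.uint8))
    out=[]
    for i in range(1,n):
        if s[i,4]>=amin:
            cs=cv2.findContours((l==i).astype(np.uint8),0,1)[0][0]; r=cv2.minAreaRect(cs)
            bx=cv2.boxPoints(r)+[x0,y0]
            out.append((s[i,4],c[i]+[x0,y0],bx))
    return out
E
python3 - <<'E'
from h import *
np.set_printoptions(precision=4,suppress=True)
t=cv2.imread("pics/top0.png");s=cv2.imread("pics/scene0.png")
for n,im,roi in(("top",t,(180,140,290,200)),("scene",s,(210,190,310,230))):
    for b in blobs(im,roi): print(n,b[0],b[1],b[2].round(1).tolist())
def yel(im,roi):
    x0,y0,x1,y1=roi;h=cv2.cvtColor(im[y0:y1,x0:x1],cv2.COLOR_BGR2HSV)
    m=cv2.inRange(h,(15,150,110),(30,255,255)); mm=cv2.moments(m,True); return mm["m10"]/mm["m00"]+x0,mm["m01"]/mm["m00"]+y0
a=yel(t,(215,140,245,170));b=yel(s,(240,175,262,200));print(a,b,tri(a,b))
# base front corners
cr=lambda x,y,ox,oy:(x/4.7+ox,y/4.7+oy)
for p in((365,425),(547,400),(508,128)): print("base",onz("top",cr(*p,140,100),0.012))
for p in((290,460),(158,383),(440,300)): print("baseS",onz("scene",cr(*p,180,165),0.012))
for p in((342,75),(455,60)): print("col",onz("top",cr(*p,140,100),0.21))
E
```

```text
top 34 [276.  159.5] [[273.0, 157.0], [279.0, 157.0], [279.0, 162.0], [273.0, 162.0]]
top 119 [199.084  184.1176] [[186.6, 188.5], [209.6, 175.6], [211.9, 179.7], [188.9, 192.6]]
scene 70 [283.5714 220.9143] [[272.7, 220.6], [273.2, 217.5], [294.5, 221.1], [294.0, 224.2]]
(230.41666666666666, 157.5) (250.48275862068965, 188.31034482758622) (array([0.5782, 0.0844, 0.2018]), np.float64(0.0016608832753737235))
base [0.5123 0.14   0.012 ]
base [0.5283 0.0121 0.012 ]
base [0.7265 0.0374 0.012 ]
baseS [0.7149 0.1742 0.012 ]
baseS [0.7288 0.0504 0.012 ]
baseS [0.5188 0.1436 0.012 ]
col [0.6971 0.1325 0.21  ]
col [0.7052 0.0648 0.21  ]
```

```bash
python3 - <<'E'
from h import *
np.set_printoptions(precision=4,suppress=True)
print("tab", onz("top",(276.5,159.8),0.093))
cr=lambda x,y:(x/4.7+140,y/4.7+100)
for p in((622,272),(663,263),(664,291),(622,300)): print("tabc",onz("top",cr(*p),0.093))
# scene tab top centre crop ~ (183,160)
print("tri tab",tri((276.5,159.8),(180+185/4.7,165+158/4.7)))
# handle tips & ends : top crop ends mid (228,426) (335,365); scene (548,270),(433,255)
a=tri(cr(228,426),(180+548/4.7,165+270/4.7));b=tri(cr(338,366),(180+432/4.7,165+256/4.7));print(a,b)
c=tri((199.1,184.1),(180+490/4.7,165+263/4.7));print("mid",c)
print("top-plane", onz("top",cr(228,426),.088),onz("top",cr(338,366),.088))
psi=np.radians(7.2);ax=np.array([.578,.084])
for q in(a,b,c):
    v=q[0][:2]-ax; print(np.linalg.norm(v),np.degrees(np.arctan2(v[1],v[0])-psi))
# ribs
for p in((372,347),(408,297),(468,355),(435,300),(490,350),(455,297)):
    v=onz("top",cr(*p),.2)[:2]-ax; print("rib",p,np.linalg.norm(v),np.degrees(np.arctan2(v[1],v[0])-psi)%360)
for nm,p,z in(("can",(57,472),.115),("tape",(730,497),.024),("beaker",(635,92),.09),("carton",(112,280),.045)): print(nm,onz("top",cr(*p),z))
print("wrench",onz("top",(162,243),0.),onz("top",(195,272),0)); print("bottleA",onz("scene",(372,275),0.0),onz("top",(84,204),.2))
E
```

```text
tab [ 0.5945 -0.051   0.093 ]
tabc [ 0.6008 -0.0383  0.093 ]
tabc [ 0.6065 -0.0654  0.093 ]
tabc [ 0.5876 -0.0656  0.093 ]
tabc [ 0.582  -0.0379  0.093 ]
tri tab (array([ 0.5968, -0.053 ,  0.0898]), np.float64(0.004712978203627105))
(array([0.5009, 0.2255, 0.0838]), np.float64(0.007557901466980423)) (array([0.5422, 0.1518, 0.0789]), np.float64(0.002834644893553533))
mid (array([0.5224, 0.1911, 0.0834]), np.float64(0.002981267724996201))
top-plane [0.5027 0.2216 0.088 ] [0.5415 0.1496 0.088 ]
0.16109414783760875 111.38623201442572
0.07667523069465954 110.63614979209554
0.1206369326875147 110.25462941064796
rib (372, 347) 0.05452518732376201 137.71163123052756
rib (408, 297) 0.017927730471083436 138.7549240468457
rib (468, 355) 0.056215104094978825 199.4986324420897
rib (435, 300) 0.017924752184209365 192.20282412021928
rib (490, 350) 0.06091702509115136 211.68130664852055
rib (455, 297) 0.023460731123166406 222.18042627019605
can [0.4709 0.3253 0.115 ]
tape [ 0.4573 -0.1127  0.024 ]
beaker [ 0.7249 -0.0497  0.09  ]
carton [0.6115 0.312  0.045 ]
wrench [0.343  0.3233 0.    ] [0.2494 0.2141 0.    ]
bottleA [0.452 0.512 0.   ] [0.4544 0.4881 0.2   ]
```

send_rows --pt "0.5 29 -37 0 0 0 -0.07" --pt "0.5 29 -37 0 0 0 -0.07" --pt "0.5 29 -37 0 0 0 -0.07" --pt "0.5 29 -37 0 0 0 -0.07" --pt "0.5 29 -37 0 0 0 -0.07" --pt "0.5 29 -37 0 0 0 -0.07" --pt "0.5 29 -37 0 0 0 -0.07" --pt "0.5 29 -37 0 0 0 -0.07" --pt "0.5 29 -37 0 0 0 -0.07" --pt "0.5 29 -37 0 0 0 -0.07" --pt "0.5 29 -37 0 0 0 -0.07" --pt "0.5 29 -37 0 0 0 -0.07" --newtons 20

```text
t: 1.3
eef_pos: [0.5095, 0.2099, 0.2422]
tcp_rot: [0.516, 0.857, -0.0, -0.0]
ft_force: [1.0, 0.8, 0.4]
opening: 0.0426
```

send_rows --pt "0.5 3 -2 -35 0 0 0" --pt "0.5 0 0 -35 0 0 0" --pt "0.5 0 0 -35 0 0 0" --pt "0.5 0 0 -25 0 0 0" --pt "0.5 0 0 -20 0 0 0" --pt "0.5 0 0 -14 0 0 0" --pt "0.5 0 0 0 0 0 0"

```text
t: 2.0
eef_pos: [0.5106, 0.209, 0.0764]
tcp_rot: [0.514, 0.858, -0.002, -0.001]
ft_force: [-0.0, -0.5, -0.1]
opening: 0.0425
```

```bash
python3 - <<'E'
from h import *
a=cams.read_camera("top")[100:220,140:310];b=cams.read_camera("scene")[165:270,180:350]
f=lambda i:cv2.resize(i,(640,400),interpolation=2)[:,:400*2]
cv2.imwrite("pics/d1.png",np.vstack([cv2.resize(a,(425,300),interpolation=2),cv2.resize(b,(425,263),interpolation=2)]))
E
```

```text
(no output)
```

View pics/d1.png

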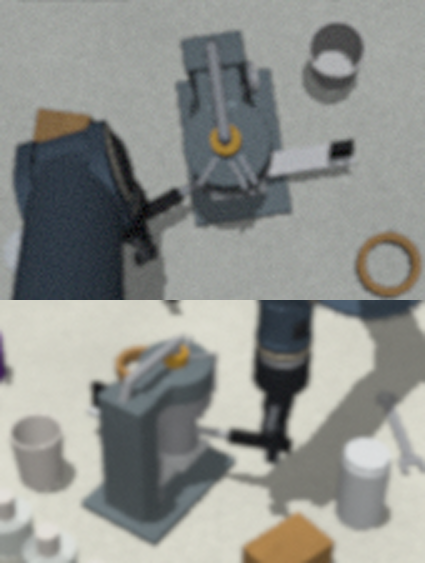

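send_rows --pt "0.32 0 0 0 0 0 0" --pt "0.32 0 0 0 0 0 0" --pt "0.32 0 0 0 0 0 0"

```text
t: 2.4
eef_pos: [0.5124, 0.2098, 0.0791]
tcp_rot: [0.514, 0.858, 0.001, 0.0]
ft_force: [0.0, -0.2, -0.0]
opening: 0.0274
```

send_rows --pt "0.32 -5.4 -3 0 0 0 0.0436" --pt "0.32 -5.2 -3.3 0 0 0 0.0436" --pt "0.32 -5.1 -3.4 0 0 0 0.0436" --pt "0.32 -4.9 -3.7 0 0 0 0.0436" --pt "0.32 -4.7 -4 0 0 0 0.0436" --pt "0.32 -4.6 -4.1 0 0 0 0.0436" --pt "0.32 -4.4 -4.3 0 0 0 0.0436" --pt "0.32 -4.2 -4.5 0 0 0 0.0436" --pt "0.32 -3.9 -4.7 0 0 0 0.0436" --pt "0.32 -3.8 -4.8 0 0 0 0.0436" --pt "0.32 -3.6 -5 0 0 0 0.0436" --pt "0.32 -3.4 -5.2 0 0 0 0.0436"

```text
t: 3.6
eef_pos: [0.4589, 0.1596, 0.0789]
tcp_rot: [0.274, 0.962, 0.001, 0.0]
ft_force: [0.1, 0.7, 0.0]
opening: 0.0275
```

send_rows --pt "0.32 0 0 0 0 0 0" --pt "0.5 0 0 0 0 0 0" --pt "0.5 0 0 0 0 0 0"

```text
t: 3.9
eef_pos: [0.4591, 0.1599, 0.0785]
tcp_rot: [0.275, 0.961, 0.0, 0.0]
ft_force: [-1.0, -0.0, -0.3]
opening: 0.0429
```

send_rows --pt "0.5 0 0 25 0 0 0" --pt "0.5 0 0 40 0 0 0" --pt "0.5 0 0 40 0 0 0" --pt "0.5 -1 -35 0 0 0 -0.1" --pt "0.5 -1 -35 0 0 0 -0.1" --pt "0.5 -1 -35 0 0 0 -0.1" --pt "0.5 -1 -35 0 0 0 -0.1" --pt "0.5 -1 -35 0 0 0 -0.1" --pt "0.5 0 -36 0 0 0 -0.1" --pt "0.5 0 0 0 0 0 -0.1" --pt "0.5 0 0 0 0 0 -0.1" --pt "0.5 0 0 0 0 0 -0.088"

```text
t: 5.1
eef_pos: [0.4539, -0.0516, 0.1834]
tcp_rot: [0.663, 0.748, 0.0, 0.0]
ft_force: [0.6, -1.1, 0.8]
opening: 0.0426
```

```bash
python3 - <<'E'
from h import *
t=cams.read_camera("top");s=cams.read_camera("scene");cv2.imwrite("pics/t2.png",t);cv2.imwrite("pics/s2.png",s)
a=t[100:220,140:310];b=s[165:270,180:350]
cv2.imwrite("pics/d2.png",np.vstack([cv2.resize(a,(425,300),interpolation=2),cv2.resize(b,(425,263),interpolation=2)]))
E
```

```text
(no output)
```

View pics/d2.png

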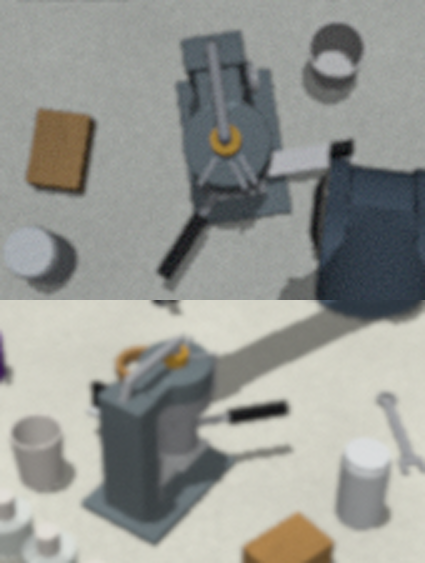

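```bash
cat >> h.py <<'E'
AX=np.array([.578,.084]);PSI=np.radians(7.2)
def hang(t,roi,z):
    for b in blobs(t,roi):
        if b[0]<60: continue
        c=onz("top",b[1],z)[:2]; bx=b[2]; e=[np.linalg.norm(bx[i]-bx[(i+1)%4]) for i in range(4)]
        i=int(np.argmin(e)); p=(bx[i]+bx[(i+1)%4])/2;q=(bx[(i+2)%4]+bx[(i+3)%4])/2
        P,Q=onz("top",p,z)[:2],onz("top",q,z)[:2]
        for w in(c,P,Q):
            v=w-AX; print(b[0],w.round(4),"r",np.linalg.norm(v).round(4),"station angle",round(np.degrees(np.arctan2(v[1],v[0])-PSI)%360,1))
E
python3 - <<'E'
from h import *
hang(cv2.imread("pics/t2.png"),(190,170,235,225),.09)
hang(cv2.imread("pics/top0.png"),(180,165,225,200),.09)
E
```

```text
117 [0.4798 0.1464] r 0.1164 station angle 140.4
117 [0.5133 0.1242] r 0.0761 station angle 141.0
117 [0.4457 0.1692] r 0.1574 station angle 140.0
119 [0.5222 0.1889] r 0.1188 station angle 110.8
119 [0.5026 0.2236] r 0.1586 station angle 111.2
119 [0.542  0.1528] r 0.0776 station angle 110.4
```

send_rows --pt "0.5 35 0 0 0 0 0" --pt "0.5 35 0 0 0 0 0" --pt "0.5 35 0 0 0 0 0" --pt "0.5 36 0 0 0 0 0" --pt "0.5 0 0 -30 0 0 0" --pt "0.5 0 0 -20 0 0 0" --pt "0.5 0 0 -20 0 0 0" --pt "0.5 0 0 -15 0 0 0" --pt "0.5 0 0 -15 0 0 0" --pt "0.5 0 0 -10 0 0 0" --pt "0.5 0 0 0 0 0 0"

```text
t: 6.3
eef_pos: [0.594, -0.0513, 0.0721]
tcp_rot: [0.661, 0.75, -0.001, -0.001]
ft_force: [-0.3, -0.1, -0.2]
opening: 0.0428
```

```bash
python3 - <<'E'
from h import *
t=cams.read_camera("top");s=cams.read_camera("scene")
a=t[100:220,140:310];b=s[165:270,180:350]
cv2.imwrite("pics/d3.png",np.vstack([cv2.resize(a,(425,300),interpolation=2),cv2.resize(b,(425,263),interpolation=2)]))
E
```

```text
(no output)
```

View pics/d3.png

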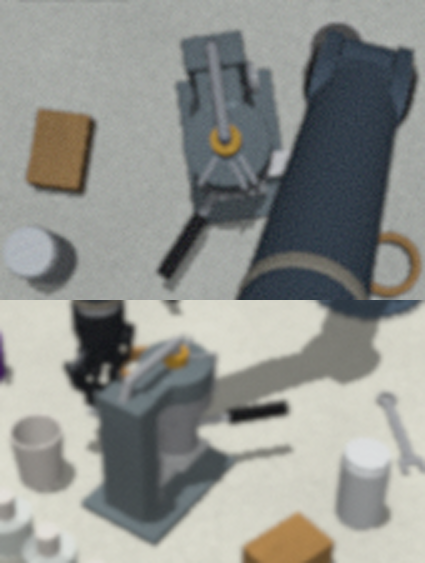

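Gripper is over the tab with no contact forces. Pinch.

send_rows --pt "0 0 0 0 0 0 0" --pt "0 0 0 0 0 0 0" --pt "0 0 0 0 0 0 0" --pt "0 0 0 0 0 0 0" --pt "0 0 0 0 0 0 0" --newtons 70

```text
t: 6.9
eef_pos: [0.6005, -0.0509, 0.0754]
tcp_rot: [0.66, 0.751, 0.004, 0.005]
ft_force: [12.2, -0.3, -3.9]
opening: 0.0128
```

send_rows --pt "0 4 0 0 0 0 0" --pt "0 3 0 0 0 0 0" --pt "0 0 0 0 0 0 0"

```text
t: 7.2
eef_pos: [0.6006, -0.0509, 0.0746]
tcp_rot: [0.661, 0.751, -0.0, -0.001]
ft_force: [-6.9, 1.0, 9.9]
opening: 0.0126
```

send_rows --pt "0 0 0 3 0 0 0" --pt "0 0 0 3 0 0 0" --pt "0 0 0 4 0 0 0" --pt "0 0 0 4 0 0 0" --pt "0 0 0 4 0 0 0"

```text
t: 7.7
eef_pos: [0.6006, -0.0509, 0.0909]
tcp_rot: [0.661, 0.75, -0.001, -0.001]
ft_force: [-2.9, 2.7, -7.1]
opening: 0.0126
```

send_rows --pt "0 0 0 4 0 0 0" --pt "0 0 0 4 0 0 0" --pt "0 0 0 4 0 0 0" --pt "0 0 0 3 0 0 0"

```text
t: 8.1
eef_pos: [0.6005, -0.0509, 0.1062]
tcp_rot: [0.661, 0.75, -0.001, -0.001]
ft_force: [-5.1, 2.2, -8.3]
opening: 0.013
```

send_rows --pt "0 0 0 2 0 0 0" --pt "0 0 0 2 0 0 0" --pt "0 0 0 2 0 0 0" --pt "0 0 0 0 0 0 0"

```text
t: 8.5
eef_pos: [0.6005, -0.0509, 0.1097]
tcp_rot: [0.661, 0.75, -0.001, -0.001]
ft_force: [0.4, 1.4, -25.4]
opening: 0.0128
```

send_rows --pt "0 0 0 -1.5 0 0 0" --pt "0.5 0 0 0 0 0 0" --pt "0.5 0 0 0 0 0 0" --pt "0.5 0 0 0 0 0 0" --pt "0.5 0 0 20 0 0 0" --pt "0.5 0 0 35 0 0 0" --pt "0.5 0 0 35 0 0 0" --pt "0.5 -37 0 0 0 0 0" --pt "0.5 -37 0 0 0 0 0" --pt "0.5 -37 0 0 0 0 0" --pt "0.5 -36 0 0 0 0 0" --newtons 20

```text
t: 9.6
eef_pos: [0.4545, -0.0522, 0.2023]
tcp_rot: [0.662, 0.749, 0.002, 0.001]
ft_force: [-0.4, 0.6, -0.7]
opening: 0.0426
```

```bash
python3 - <<'E'
from h import *
t=cams.read_camera("top");s=cams.read_camera("scene");cv2.imwrite("pics/t4.png",t);cv2.imwrite("pics/s4.png",s)
a=t[100:220,140:310];b=s[165:270,180:350]
cv2.imwrite("pics/d4.png",np.vstack([cv2.resize(a,(425,300),interpolation=2),cv2.resize(b,(425,263),interpolation=2)]))
for z in(.12,.125):hang(t,(185,165,235,225),z)
for b in blobs(t,(255,140,290,175),amin=10): print(b[0],b[1],onz("top",b[1],.1275),onz("top",b[1],.093))
for b in blobs(s,(265,180,310,230)):print(b[1])
print(proj("scene",[*(AX+.12*np.array([np.cos(np.radians(147.6)),np.sin(np.radians(147.6))])),.1175]))
E
```

```text
129 [0.4794 0.1477] r 0.1174 station angle 139.9
129 [0.5134 0.1245] r 0.0763 station angle 140.8
129 [0.446  0.1705] r 0.1578 station angle 139.6
129 [0.4788 0.147 ] r 0.1175 station angle 140.4
129 [0.5126 0.1239] r 0.0766 station angle 141.4
129 [0.4456 0.1697] r 0.1578 station angle 139.9
37 [276.48648649 157.2972973 ] [ 0.59449481 -0.0489687   0.1275    ] [ 0.60243961 -0.05114386  0.093     ]
[282.73846154 202.18461538]
[283.33632319 201.80138239]
```

View pics/d4.png

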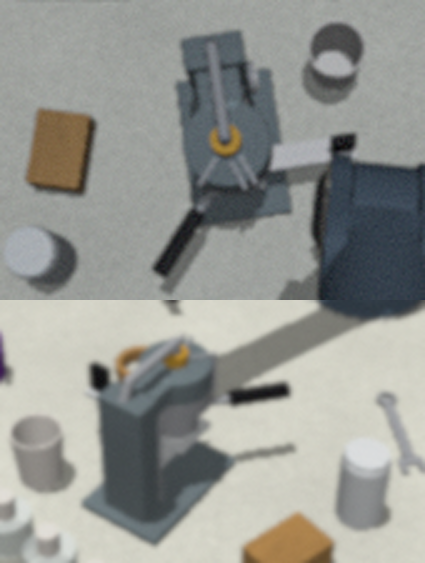

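send_rows --pt "0.5 1 35 0 0 0 0.1" --pt "0.5 1 35 0 0 0 0.1" --pt "0.5 1 35 0 0 0 0.1" --pt "0.5 1 35 0 0 0 0.1" --pt "0.5 1 35 0 0 0 0.1" --pt "0.5 0 36 0 0 0 0.1" --pt "0.5 0 0 0 0 0 0.1" --pt "0.5 0 0 0 0 0 0.1" --pt "0.5 0 0 0 0 0 0.088" --pt "0.5 0 0 0 0 0 0"

```text
t: 10.7
eef_pos: [0.4615, 0.1598, 0.2021]
tcp_rot: [0.276, 0.961, 0.001, 0.001]
ft_force: [0.2, 0.2, -1.0]
opening: 0.0428
```

send_rows --pt "0.5 0 0 -25 0 0 0" --pt "0.5 0 0 -25 0 0 0" --pt "0.5 0 0 -20 0 0 0" --pt "0.5 0 0 -15 0 0 0" --pt "0.5 0 0 -4 0 0 0" --pt "0.5 0 0 0 0 0 0"

```text
t: 11.3
eef_pos: [0.4604, 0.1595, 0.112]
tcp_rot: [0.276, 0.961, 0.0, 0.0]
ft_force: [1.3, -0.7, 0.8]
opening: 0.0428
```

```bash
python3 -c "
import numpy as np
a=np.radians(147.5+2.5*np.arange(26));x=140*np.cos(a);y=140*np.sin(a)
print([(round(p,1),round(q,1)) for p,q in zip(np.diff(x),np.diff(y))])"
```

```text
[(np.float64(-3.2), np.float64(-5.2)), (np.float64(-2.9), np.float64(-5.4)), (np.float64(-2.7), np.float64(-5.5)), (np.float64(-2.5), np.float64(-5.6)), (np.float64(-2.2), np.float64(-5.7)), (np.float64(-2.0), np.float64(-5.8)), (np.float64(-1.7), np.float64(-5.9)), (np.float64(-1.5), np.float64(-5.9)), (np.float64(-1.2), np.float64(-6.0)), (np.float64(-0.9), np.float64(-6.0)), (np.float64(-0.7), np.float64(-6.1)), (np.float64(-0.4), np.float64(-6.1)), (np.float64(-0.1), np.float64(-6.1)), (np.float64(0.1), np.float64(-6.1)), (np.float64(0.4), np.float64(-6.1)), (np.float64(0.7), np.float64(-6.1)), (np.float64(0.9), np.float64(-6.0)), (np.float64(1.2), np.float64(-6.0)), (np.float64(1.5), np.float64(-5.9)), (np.float64(1.7), np.float64(-5.9)), (np.float64(2.0), np.float64(-5.8)), (np.float64(2.2), np.float64(-5.7)), (np.float64(2.5), np.float64(-5.6)), (np.float64(2.7), np.float64(-5.5)), (np.float64(2.9), np.float64(-5.4))]
```

send_rows --pt "0.32 0 0 0 0 0 0" --pt "0.32 0 0 0 0 0 0" --pt "0.32 0 0 0 0 0 0"

```text
t: 11.6
eef_pos: [0.4602, 0.1598, 0.1126]
tcp_rot: [0.275, 0.961, 0.001, 0.001]
ft_force: [-0.5, 0.9, -0.2]
opening: 0.0276
```

send_rows --pt "0.32 -3.2 -5.2 0 0 0 0.0436" --pt "0.32 -2.9 -5.4 0 0 0 0.0436" --pt "0.32 -2.7 -5.5 0 0 0 0.0436" --pt "0.32 -2.5 -5.6 0 0 0 0.0436" --pt "0.32 -2.2 -5.7 0 0 0 0.0436" --pt "0.32 -2 -5.8 0 0 0 0.0436" --pt "0.32 -1.7 -5.9 0 0 0 0.0436" --pt "0.32 -1.5 -5.9 0 0 0 0.0436" --pt "0.32 -1.2 -6 0 0 0 0.0436" --pt "0.32 -0.9 -6 0 0 0 0.0436" --pt "0.32 -0.7 -6.1 0 0 0 0.0436" --pt "0.32 -0.4 -6.1 0 0 0 0.0436"

```text
t: 12.8
eef_pos: [0.4382, 0.0903, 0.1124]
tcp_rot: [0.016, 1.0, 0.0, 0.001]
ft_force: [0.4, 1.2, 0.3]
opening: 0.0271
```

send_rows --pt "0.32 -0.1 -6.1 0 0 0 0.0436" --pt "0.32 0.1 -6.1 0 0 0 0.0436" --pt "0.32 0.4 -6.1 0 0 0 0.0436" --pt "0.32 0.7 -6.1 0 0 0 0.0436" --pt "0.32 0.9 -6 0 0 0 0.0436" --pt "0.32 1.2 -6 0 0 0 0.0436" --pt "0.32 1.5 -5.9 0 0 0 0.0436" --pt "0.32 1.7 -5.9 0 0 0 0.0436" --pt "0.32 2 -5.8 0 0 0 0.0436" --pt "0.32 2.2 -5.7 0 0 0 0.0436"

```text
t: 13.8
eef_pos: [0.4488, 0.0305, 0.1123]
tcp_rot: [-0.2, 0.98, 0.0, 0.0]
ft_force: [-0.5, 0.4, -0.2]
opening: 0.0273
```

send_rows --pt "0.32 1.2 -2.8 0 0 0 0.0218" --pt "0.32 1.3 -2.8 0 0 0 0.0218" --pt "0.32 1.3 -2.7 0 0 0 0.0218" --pt "0.32 1.4 -2.7 0 0 0 0.0218" --pt "0.32 0 0 0 0 0 0"

```text
t: 14.3
eef_pos: [0.4538, 0.0193, 0.1119]
tcp_rot: [-0.242, 0.97, -0.0, 0.0]
ft_force: [0.4, -0.2, 0.1]
opening: 0.0272
```

send_rows --pt "0.32 1.4 -2.7 0 0 0 0.02" --pt "0.32 1.4 -2.7 0 0 0 0" --pt "0.32 0 0 0 0 0 0"

```text
t: 14.6
eef_pos: [0.4566, 0.0139, 0.1118]
tcp_rot: [-0.251, 0.968, -0.0, 0.0]
ft_force: [-0.3, 0.6, 0.8]
opening: 0.0275
```

send_rows --pt "0.32 1.4 -2.7 0 0 0 0" --pt "0.32 0.9 -1.8 0 0 0 0" --pt "0.32 0 0 0 0 0 0"

```text
t: 14.9
eef_pos: [0.4576, 0.0122, 0.1114]
tcp_rot: [-0.252, 0.968, 0.002, -0.001]
ft_force: [-2.1, 7.3, -0.5]
opening: 0.0274
```

send_rows --pt "0.32 -1 2 0 0 0 0" --pt "0.5 0 0 0 0 0 0" --pt "0.5 0 0 0 0 0 0" --pt "0.5 0 0 15 0 0 0" --pt "0.5 0 0 30 0 0 0" --pt "0.5 0 0 35 0 0 0" --pt "0.5 0 -30 10 0 0 -0.1" --pt "0.5 0 -30 0 0 0 -0.1" --pt "0.5 0 -30 0 0 0 -0.1" --pt "0 0 -30 0 0 0 -0.1"

```text
t: 15.9
eef_pos: [0.4577, -0.1101, 0.2022]
tcp_rot: [-0.052, 0.999, -0.0, 0.0]
ft_force: [0.2, 0.3, -0.3]
opening: 0.0295
```

```bash
python3 - <<'E'
from h import *
t=cams.read_camera("top");s=cams.read_camera("scene");cv2.imwrite("pics/t5.png",t);cv2.imwrite("pics/s5.png",s)
a=t[100:220,140:310];b=s[165:270,180:350]
cv2.imwrite("pics/d5.png",np.vstack([cv2.resize(a,(425,300),interpolation=2),cv2.resize(b,(425,263),interpolation=2)]))
hang(t,(210,175,275,225),.1225)
E
```

```text
106 [0.4752 0.0275] r 0.1173 station angle 201.6
106 [0.5111 0.0468] r 0.0766 station angle 201.9
106 [0.4392 0.0087] r 0.1579 station angle 201.3
```

View pics/d5.png

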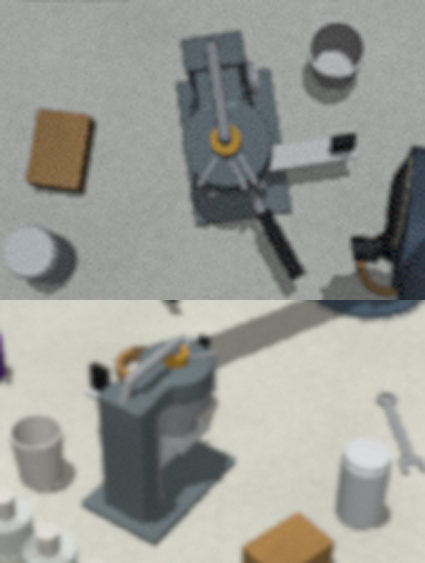

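send_rows --pt "0 35 0 0 0 0 0" --pt "0 35 14 0 0 0 0" --pt "0 35 14 0 0 0 0" --pt "0 34 14 0 0 0 0" --pt "0 0 15 0 0 0 0" --pt "0 0 0 -25 0 0 0" --pt "0 0 0 -15 0 0 0" --pt "0 0 0 -10 0 0 0" --pt "0 0 0 0 0 0 0"

```text
t: 16.9
eef_pos: [0.5953, -0.051, 0.1505]
tcp_rot: [-0.055, 0.999, 0.0, -0.002]
ft_force: [-0.9, 0.1, -0.2]
opening: -0.0005
```

```bash
python3 - <<'E'
from h import *
t=cams.read_camera("top");s=cams.read_camera("scene")
a=t[100:220,140:310];b=s[135:240,180:350]
cv2.imwrite("pics/d6.png",np.vstack([cv2.resize(a,(425,300),interpolation=2),cv2.resize(b,(425,263),interpolation=2)]))
E
```

```text
(no output)
```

View pics/d6.png

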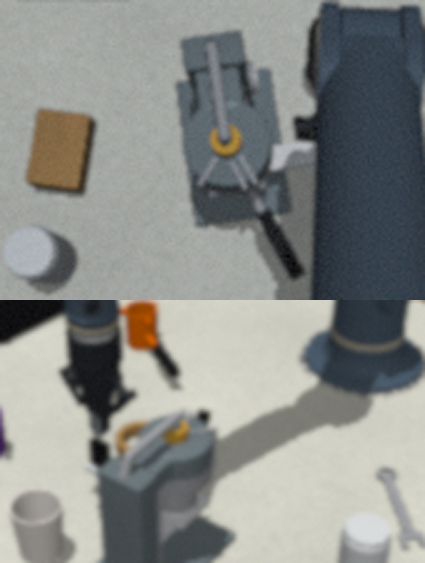

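send_rows --pt "0 2 0 -5 0 0 0" --pt "0 0 0 -4 0 0 0" --pt "0 0 0 -3 0 0 0" --pt "0 0 0 -3 0 0 0" --pt "0 0 0 -3 0 0 0"

```text
t: 17.5
eef_pos: [0.5988, -0.0513, 0.134]
tcp_rot: [-0.054, 0.999, 0.0, 0.0]
ft_force: [-1.0, -0.1, 4.9]
opening: 0.0
```

send_rows --pt "0 0 0 -4 0 0 0" --pt "0 0 0 -4 0 0 0" --pt "0 0 0 -4 0 0 0" --pt "0 0 0 -4 0 0 0" --pt "0 0 0 -4 0 0 0"

```text
t: 18.0
eef_pos: [0.5988, -0.0513, 0.1143]
tcp_rot: [-0.054, 0.999, 0.0, 0.0]
ft_force: [-1.4, 0.1, 6.2]
opening: 0.0002
```

send_rows --pt "0 0 0 -4 0 0 0" --pt "0 0 0 -4 0 0 0" --pt "0 0 0 -3 0 0 0" --pt "0 0 0 -2 0 0 0" --pt "0 0 0 -2 0 0 0" --pt "0 0 0 0 0 0 0"

```text
t: 18.6
eef_pos: [0.599, -0.0514, 0.1035]
tcp_rot: [-0.054, 0.999, 0.0, 0.0]
ft_force: [-12.7, 0.5, 31.5]
opening: 0.0
```

send_rows --pt "0 0 0 10 0 0 0" --pt "0 0 0 30 0 0 0" --pt "0 0 0 40 0 0 0" --pt "0 0 0 40 0 0 0" --pt "0 -30 -30 0 0 0 0" --pt "0 -35 -30 0 0 0 0" --pt "0 -35 -30 0 0 0 0" --pt "0 -35 -30 0 0 0 0" --pt "0 0 -30 0 0 0 0" --pt "0 0 0 0 0 0 0"

```text
t: 19.6
eef_pos: [0.4622, -0.2059, 0.219]
tcp_rot: [-0.05, 0.999, -0.001, 0.0]
ft_force: [-0.5, 0.7, -0.5]
opening: -0.0003
```

```bash
python3 - <<'E'
from h import *
t=cams.read_camera("top");s=cams.read_camera("scene");cv2.imwrite("pics/t7.png",t);cv2.imwrite("pics/s7.png",s)
a=t[100:220,140:310];b=s[165:270,180:350]
cv2.imwrite("pics/d7.png",np.vstack([cv2.resize(a,(425,300),interpolation=2),cv2.resize(b,(425,263),interpolation=2)]))
for z in(.117,.088):hang(t,(210,175,275,225),z)
for b in blobs(t,(255,140,290,175),amin=10): print("tab top",b[1])
i0=cv2.imread("pics/top0.png")
for nm,p in(("down",[.5965,-.051,.093]),("up",[.5965,-.051,.1275])): print(nm,proj("top",p),proj("scene",p))
for n,i in(("s0",cv2.imread("pics/scene0.png")),("s5",cv2.imread("pics/s5.png")),("s7",s)):
    for b in blobs(i,(205,185,225,215),amin=5): print(n,"tab scene",b[1])
    for b in blobs(i,(240,170,260,190),amin=2): print(n,"tip scene",b[1])
E
```

```text
106 [0.4755 0.027 ] r 0.1173 station angle 201.9
106 [0.5122 0.0462] r 0.0758 station angle 202.7
106 [0.4397 0.008 ] r 0.1578 station angle 201.6
106 [0.4787 0.0274] r 0.1143 station angle 202.5
106 [0.5165 0.0471] r 0.0717 station angle 203.8
106 [0.442  0.0078] r 0.1559 station angle 202.0
tab top [276.09677419 159.5483871 ]
down [276.4827621  159.17439686] [220.38714737 198.24259734]
up [277.15008694 156.63292627] [219.88509444 190.88406835]
s0 tab scene [218.4 199.8]
s5 tab scene [219.3125  195.53125]
s7 tab scene [218.4 199.8]
```

View pics/d7.png

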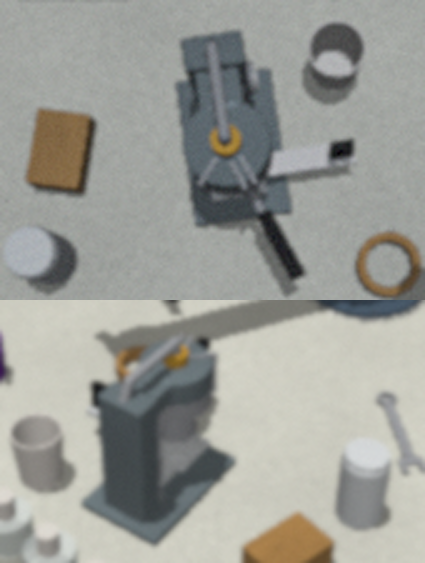

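View pics/s7.png

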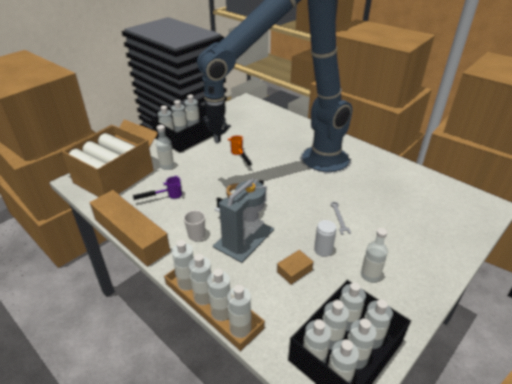

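```bash
python3 -c "
from cell import job
print(job.hand_in())"
```

```text
the job is handed in; nothing more can be done
None
```

The strainer cup is fitted and hanging in the head at the double rib, with the tray pushed back down. I handed the job in at about 20 s of robot time; no verdict came back.

**What I did**
1. I turned the handle from about 111° to 140°, at the single rib.
2. I pinched the tab and raised the tray about 35 mm, until it met the upper stop (25 N at the wrist).
3. I turned the handle anticlockwise until it met the stop (about 7.5 N).
4. I pressed the tab down with shut fingers until it met the lower stop (31 N), then moved the arm clear.

**Last checks**
- **Tray:** in the scene view, the tab is on the same pixels as at the start, so the tray is down.
- **Cup height:** the handle still measures at its raised height (about 0.112 m on its middle line), so the cup is hanging by its lugs. I inferred this from the handle; I did not measure the underside directly.
- **Handle direction:** about 202°, against a target of 200°. That is about 5 mm at the grip, within the 14 mm allowed.
- **Bystanders:** they look unmoved in the final pictures, but I did not measure each one.

**One disagreement:** pinching the tab pulled the tool about 6 mm along x from where I had measured the tab. I shifted the target to suit, with no ill effect.

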